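Tip a counted cup of ball knobs into the tub on the scale and close it

ROBOT

A 7-joint arm with a two-finger parallel gripper is mounted at the origin on the work surface. World frame = base frame: x ahead of the robot, y to its left, z up, the work surface at z = 0. Lengths are in mm, angles in rad, forces in N, time in s.
With the tool pointing down it reaches from about 425 to 875 mm from the base axis. Payload 4.7 kg.
Tool frame: the origin (TCP) lies midway between the tips of the shut fingers; the grasp point (between the pads) lies env.hold_point_z behind it (env.hold_point_z is the distance from the TCP to the grasp point, in mm); z points along the fingers, y is the line along which they close (so a half turn about z gives the same grasp; the last joint's range is limited). The gripper opens to 85 mm and grips with 20 to 120 N. Pads are 22 mm wide; open, the fingers measure 114 mm over their backs; the gripper's body (76 mm by 85 mm) begins 54 mm behind the grasp point. The pads swing forward as they close: fully open they stand 13 mm farther back than shut.
Start: joints at [-1.138, 0.321, -0.07, 1.45, 0.023, 1.371, -0.057], TCP at [264.36, 593.834, 231.349] pointing down, gripper open.
Joint ranges: [-2.86, 2.86], [-0.3, 2.09], [-1.38, 1.24], [0.06, 2.45], [-1.56, 4.7], [0.09, 2.05], [-2.69, 2.69]. Speed limits (rad/s): [2.57, 2.57, 3.14, 3.14, 3.14, 3.14, 3.14].

INTERFACE

Orientations are given as a 3x3 rotation matrix whose columns are the frame's x, y, z axes.
In Python, from workcell import env gives the robot as it stands. Calls block until the motion is done:
- env.goto(position, orientation): joint-space move of the TCP to a pose.
- env.line_to(position, rotation=None, velocity=150, stop_force=None): straight line of the TCP; rotation=None keeps the orientation; velocity is the mean speed in mm/s. With stop_force (N) it stops when the force on the tool has changed by that much, and returns True; else False.
- env.move_joints(angles): joint-space move.
- env.move_gripper(opening, force=None): finger opening in mm; force is the grip in N (None keeps the last); returns when the fingers have stopped.
- env.pause(seconds).
- env.ik(position, orientation): joint angles nearest the present ones, or None.
- env.read_camera(name): name is "side" or "top" or "wrist"; returns a dict with "frame" (420x560x3 uint8, red, green, blue), "z_map" (420x560 float32, mm along the optical axis (not along the pixel's ray), 0 where there is no reading), "mtx" (3x3 intrinsics, pixels), "pose" (4x4, takes a point from camera to world coordinates). Camera axes: x right, y down, z forward; pixel columns grow to the right and rows downward; lengths in mm; the calibration is good to about 2 mm. A picture is of the moment at which its call begins.
A pose or a line that the arm cannot do raises env.IKError and nothing moves.
- env.sign_off(): hands the job in; it is judged then, once.
Readings, each from a call of its own:
- env.get_clock(): time.
- env.get_joint_pos(): joint angles.
- env.get_qvel(): joint speeds.
- env.get_joint_efforts(): joint torques, N m.
- env.get_ee_pos(): TCP position.
- env.get_eef_rot(): TCP orientation.
- env.get_contact_force(): force on the tool from outside, world axes, zero at the start.
- env.get_torque(): the same for the moment, N m.
- env.get_finger_gap(): finger opening in mm.
- env.get_finger_force(): force on a finger pad.
Only numpy, scipy, OpenCV 4.12 (cv2) and the standard library are available. Lean on these libraries where they do the work, as an engineer would, in place of code of your own. Each camera call takes 0.05 s, during which the arm holds its last target. There are 200 camera calls.

TASK

Tip all eight ball knobs from the pink cup into the milky tub on the counting scale without spilling any on the bench, then stand the empty cup upright on a clear spot of the bench. Finish by putting the white lid on the tub, fully down and level, with the tub still on the scale's pan; leave the other things on the bench as they are.

Things in the scene. Friction and masses are not known exactly. Their poses are not given: they have to be found in the camera images.
- cup: Pink plastic tumbler without handle, upright and loose on the bench, holding the eight knobs at the start, about three quarters full. 95 mm tall, outer diameter 56 mm at the foot growing evenly to 67 mm at the rim, wall 2.5 mm, floor 4 mm thick, 90 g empty (may vary by a third). Origin: centre of its underside; z up its axis.
- tub: Round milky translucent tub, open at the top, standing loose on the scale's pan. Outer diameter 110 mm (115 mm at the collar just under the rim), inner diameter about 102 mm at the mouth, 65 mm tall, floor 4 mm thick, about 160 g. Origin: centre of its underside; z up.
- tub_mouth (a point): Centre of the tub's mouth, level with its rim, 65 mm above the tub's underside.
- lid: White lid of the tub, loose on the bench, right way up: a disc 118 mm across, 4 mm thick; under it a tapered plug 7 mm deep (92 mm across, 86 mm at its lower face) that enters the mouth with about 4 mm to spare all round; on top a central upright cylindrical grip 22 mm in diameter, 28 mm tall. 39 mm tall, 70 g. Origin: centre of the plug's lower face; z up. Fully on, its origin is 58 mm above the tub's underside.
- lid_grip (a point): Middle of the lid's grip, on the lid's axis, 28 mm above the lid's origin and 11 mm under the grip's top.
- scale: White bench counting scale, fixed to the bench, 240 mm deep (x), 200 mm wide (y), with a sloping panel with display and keys on its -x side. Its steel pan, 160 x 190 mm, tops it at 56 mm above the bench. It stands on the left or on the right of the cup and the lid. Origin: centre of its underside; x points from the display to the pan.
- pan (a point): Centre of the top face of the scale's steel pan (38 mm in x and 56 mm in z from the scale's origin).
- basket: Turquoise slotted basket full of finished blue-grey clamps, 240 x 200 mm and 85 mm tall (clamps reach about 95 mm), fixed, on the side where the scale is not. Origin: centre of its underside. Leave alone.
- jar: Small glass jar with a gold cap, 48 mm in diameter, 62 mm tall, loose, at the far side of the mat. Origin: centre of its underside. Leave alone.
- marker: Black and white marker pen, 138 mm long, 15 mm thick, lying loose at the far side of the mat. Origin: under its middle; x along the pen. Leave alone.
- sample: One loose blue-grey fork clamp, about 100 mm long, 42 mm wide, 38 mm tall, lying beyond the cup and the lid. Origin: at bench height, under it; x towards its prongs. Leave alone.
- knob1: Blue-grey ball knob, 25 mm in diameter, 14 g, with a small brass insert; one of eight in the cup at the start. It rolls and slides freely once the cup's wall slopes about 25 degrees. Origin: centre of the ball.
- knob2: Blue-grey ball knob, 25 mm in diameter, 14 g, with a small brass insert; one of eight in the cup at the start. It rolls and slides freely once the cup's wall slopes about 25 degrees. Origin: centre of the ball.
- knob3: Blue-grey ball knob, 25 mm in diameter, 14 g, with a small brass insert; one of eight in the cup at the start. It rolls and slides freely once the cup's wall slopes about 25 degrees. Origin: centre of the ball.
- knob4: Blue-grey ball knob, 25 mm in diameter, 14 g, with a small brass insert; one of eight in the cup at the start. It rolls and slides freely once the cup's wall slopes about 25 degrees. Origin: centre of the ball.
- knob5: Blue-grey ball knob, 25 mm in diameter, 14 g, with a small brass insert; one of eight in the cup at the start. It rolls and slides freely once the cup's wall slopes about 25 degrees. Origin: centre of the ball.
- knob6: Blue-grey ball knob, 25 mm in diameter, 14 g, with a small brass insert; one of eight in the cup at the start. It rolls and slides freely once the cup's wall slopes about 25 degrees. Origin: centre of the ball.
- knob7: Blue-grey ball knob, 25 mm in diameter, 14 g, with a small brass insert; one of eight in the cup at the start. It rolls and slides freely once the cup's wall slopes about 25 degrees. Origin: centre of the ball.
- knob8: Blue-grey ball knob, 25 mm in diameter, 14 g, with a small brass insert; one of eight in the cup at the start. It rolls and slides freely once the cup's wall slopes about 25 degrees. Origin: centre of the ball.

How it is judged:
By the outcome, as a careful person would: the job done as asked, in the order asked, and still so for the second after the job is handed in, with the robot touching nothing.
It also fails if it takes over 69 s, if anything falls off the work surface, if the arm or the gripper's body presses on something with over 40 N, if the wrist force passes 120 N, or if a joint passes its speed limit or range.

## Working session

There is one attempt and no reset: what is moved stays moved. The work goes in short steps, each a Python script; the robot and the scene stay as the last script left them, time stands still between calls to the robot, and variables do not carry over. Pictures are saved under pics/ and viewed, at most 15 in all, crops included, and the job is handed in when it is done.

```bash
ls; mkdir -p pics; python3 - <<'E'
from workcell import env
import cv2,numpy as np
print(env.hold_point_z, env.get_clock(), env.get_eef_rot().round(2).tolist() if hasattr(env.get_eef_rot(),'round') else env.get_eef_rot())
for n in("top","side"):
    d=env.read_camera(n); np.savez(f"{n}0.npz",**d); cv2.imwrite(f"pics/{n}0.png",d["frame"][...,::-1])
    print(n,np.round(d["pose"],2).tolist(),d["mtx"].tolist())
E
```

```text
pics
18.700000000000003 0.0 [[-0.91, 0.41, -0.0], [0.41, 0.91, -0.0], [-0.0, -0.0, -1.0]]
top [[0.01, -0.99, 0.16, 454.15], [-1.0, -0.01, -0.01, -12.28], [0.01, -0.16, -0.99, 1119.95], [0.0, 0.0, 0.0, 1.0]] [[526.2812357376758, 0.0, 280.6559662412884], [0.0, 526.2812357376758, 212.2948086476962], [0.0, 0.0, 1.0]]
side [[0.68, -0.38, 0.62, 104.9], [-0.73, -0.34, 0.59, -500.34], [-0.01, -0.86, -0.51, 532.45], [0.0, 0.0, 0.0, 1.0]] [[422.97832798269576, 0.0, 266.4279332846374], [0.0, 422.97832798269576, 202.44760279193923], [0.0, 0.0, 1.0]]
```

View pics/top0.png

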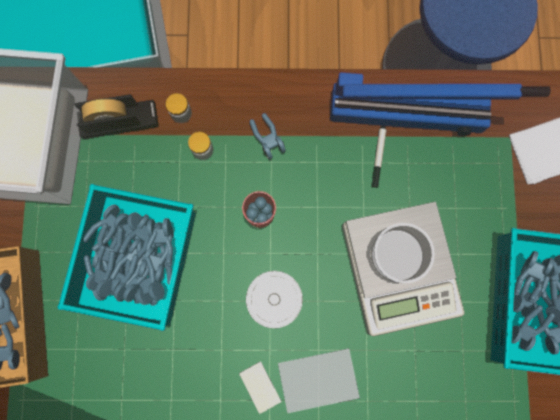

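View pics/side0.png

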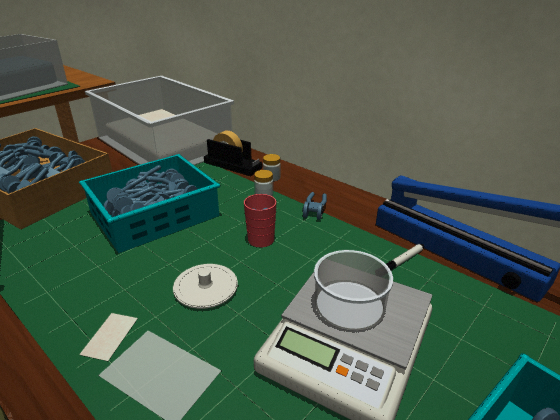

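The top view shows the cup rim around (258,208), the lid grip at (274,299), the tub mouth around (402,253) on the scale at right and the basket at left. Next I'll measure these with depth and enlarged crops.

```bash
cat > h.py <<'E'
import numpy as np,cv2
from workcell import env
def cloud(d):
    K,T,z=d["mtx"],d["pose"],d["z_map"]; v,u=np.mgrid[:z.shape[0],:z.shape[1]]
    P=np.stack([(u-K[0,2])/K[0,0]*z,(v-K[1,2])/K[1,1]*z,z],-1)@T[:3,:3].T+T[:3,3]; P[z==0]=np.nan; return P
def onplane(d,u,v,h):
    K,T=d["mtx"],d["pose"]; r=T[:3,:3]@np.array([(u-K[0,2])/K[0,0],(v-K[1,2])/K[1,1],1]); return T[:3,3]+r*(h-T[2,3])/r[2]
def circ(p):
    A=np.c_[2*p,np.ones(len(p))]; s=np.linalg.lstsq(A,(p**2).sum(1),rcond=None)[0]; return s[0],s[1],np.sqrt(s[2]+s[0]**2+s[1]**2)
E
python3 - <<'E'
from h import *
for n in("top","side"):
    d=dict(np.load(n+"0.npz")); P=cloud(d)
    if n=="top":
        for nm,u,v,h in(("cup",258,208,95),("lid",274,299,39),("tub",402,253,121)): print(nm,onplane(d,u,v,h).round(1))
        c={k:onplane(d,*a)[:2] for k,a in dict(cup=(258,208,95),lid=(274,299,39),tub=(402,253,121)).items()}
    for k,lo,hi,r in(("cup",88,102,50),("lid",33,45,30),("lid",6,17,75),("tub",112,128,75),("tub",50,64,40)):
        m=(np.hypot(P[...,0]-c[k][0],P[...,1]-c[k][1])<r)&(P[...,2]>lo)&(P[...,2]<hi); p=P[m]
        if len(p)>5: print(n,k,lo,len(p),np.round(circ(p[:,:2]),1),"mid",((p.max(0)+p.min(0))/2).round(1),"ext",np.ptp(p,0).round(1),"zmed",np.median(p[:,2]).round(1))
    if n=="top":
        cr=[cv2.resize(d["frame"][y:y+100,x:x+100],(400,400),interpolation=cv2.INTER_CUBIC) for x,y in((210,160),(350,205))]
        cv2.imwrite("pics/crop0.png",np.hstack(cr)[...,::-1])
        for u,v in((346,216),(440,205),(462,317),(370,332)): print("scale",onplane(d,u,v,40).round(0))
        for u,v in((93,187),(192,206),(165,327),(62,308)): print("basket",onplane(d,u,v,85).round(0))
        print("sample",onplane(d,268,138,20).round(0),onplane(d,200,145,50).round(0),onplane(d,376,186,10).round(0))
E
```

```text
cup [632.3  26.7  95. ]
lid [455.1  -5.9  39. ]
tub [ 542.6 -249.3  121. ]
top cup 88 172 [633.   25.7  31.8] mid [633.1  25.7  94.6] ext [65.9 65.4 12.6] zmed 94.5
top lid 33 89 [455.   -5.2   7.6] mid [455.1  -4.9  39. ] ext [20.1 18.3  9.6] zmed 38.9
top lid 6 2401 [455.   -5.2  42.3] mid [452.7  -4.6  11.5] ext [121.2 114.9  10.9] zmed 11.3
top tub 112 633 [ 543.5 -252.2   54.3] mid [ 544.2 -252.4  119.1] ext [112.9 114.1  14.1] zmed 120.4
top tub 50 1169 [ 542.9 -250.5   27.9] mid [ 543.1 -250.8   58.5] ext [78.9 75.7 11. ] zmed 59.8
scale [ 626. -154.   40.]
scale [ 651. -351.   40.]
scale [ 421. -386.   40.]
scale [ 391. -199.   40.]
basket [675. 358.  85.]
basket [637. 159.  85.]
basket [401. 203.  85.]
basket [436. 403.  85.]
sample [800.  10.  20.] [774. 152.  50.] [ 697. -224.   10.]
side cup 88 219 [630.7  19.6  31.9] mid [631.1  19.8  92.5] ext [66.9 66.7  9. ] zmed 92.5
side lid 33 97 [451.8 -11.8   8.1] mid [451.9 -11.4  36.9] ext [20.4 21.9  7.7] zmed 38.3
side lid 6 2095 [451.6 -12.2  43.2] mid [452.8 -10.7  11.6] ext [117.8 118.   10.7] zmed 11.0
side tub 112 1132 [ 540.2 -258.9   54.3] mid [ 541.3 -258.3  117.4] ext [116.  115.3  10.7] zmed 119.9
side tub 50 380 [ 563.9 -240.3   17.5] mid [ 564.  -240.6   60.6] ext [36.5 60.9  6.5] zmed 59.8
```

View pics/crop0.png

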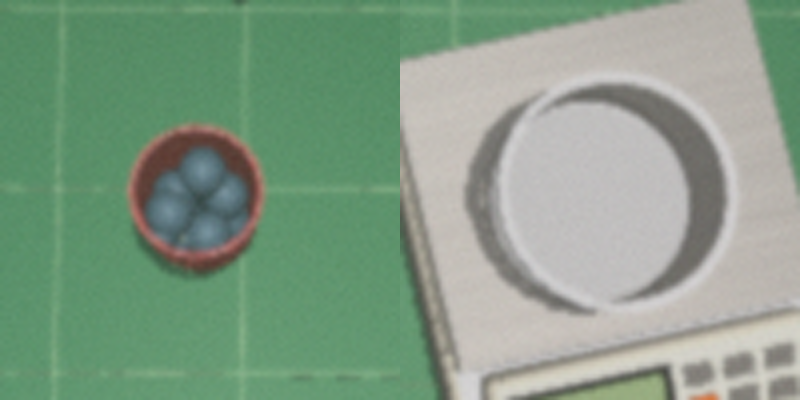

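Crops: the cup rim is centred at about (259.2,207.5) and the tub rim at (404,252.5), which agrees with the top depth fit. The side camera disagrees by about 6 mm in y, so I'll use the wrist camera to decide between them. First, a feasibility search for a slanted side grasp and a sideways pour.

```bash
cat >> h.py <<'E'
from scipy.spatial.transform import Rotation as Ro
CUP=np.array([632.5,24.5,0]); TUB=np.array([542.5,-253.,0]); HZ=68.; OFF=22.7
def Rg(phi,a,s=1):
    phi,a=np.radians([phi,a]); z=np.array([np.cos(a)*np.cos(phi),np.cos(a)*np.sin(phi),-np.sin(a)])
    y=s*np.array([-np.sin(phi),np.cos(phi),0]); return np.c_[np.cross(y,z),y,z]
def pour(R0,psi,beta,th,lip):
    """tool pose with cup tilted th deg toward azimuth beta, lower lip at lip (world); R0 grasp rotation in cup frame"""
    b=np.radians(beta); ax=np.array([-np.sin(b),np.cos(b),0])
    C=Ro.from_rotvec(ax*np.radians(th)).as_matrix(); dirb=np.array([np.cos(b),np.sin(b),0])
    o=lip-C@(dirb*33.5+np.array([0,0,95.]))          # cup origin
    R=C@Ro.from_euler('z',psi,degrees=True).as_matrix()@R0
    return o+C@np.array([0,0,HZ])+R[:,2]*OFF,R
E
cat > s.py <<'E'
from h import *
import time
t=time.time(); n=0
for a in(20,30,40,50,60):
  for phi in(-45,-30,-15,0,15,30,45):
    for s in(1,-1):
      R=Rg(phi,a,s); p=CUP+[0,0,HZ]+R[:,2]*OFF
      q=env.ik(p,R); q2=env.ik(p-R[:,2]*100,R); q3=env.ik(p+[0,0,140],R)
      if q is None or q2 is None or q3 is None: continue
      for beta in(-90,-60,-120,-150):
        b=np.radians(beta); lip=np.array([*TUB[:2],145.])-15*np.array([np.cos(b),np.sin(b),0])
        for psi in range(-90,91,15):
          ok=True;Q=[]
          for th in(120,60,90,0,30):
            n+=1
            qq=env.ik(*pour(R,psi,beta,th,lip+[0,0,(th<20)*30]))
            if qq is None: ok=False;break
            Q.append(qq)
          if ok:
            Q=np.array(Q)[[3,4,1,2,0]]; print(a,phi,s,beta,psi,"maxstep",np.abs(np.diff(Q,axis=0)).max().round(2),"grasp->0",np.abs(Q[0]-q3).max().round(2))
print(time.time()-t,n,env.get_clock())
E
timeout 400 python3 s.py > s.txt; wc -l s.txt; sort -k8n s.txt|head -5; awk '$7<1.2 && $9<2' s.txt|sort -k7n|head -40; tail -1 s.txt
```

```text
356 s.txt
20 -30 -1 -120 -45 maxstep 4.27 grasp->0 0.37
20 -30 -1 -120 -60 maxstep 5.14 grasp->0 0.58
20 -30 -1 -120 -75 maxstep 5.16 grasp->0 0.76
20 -30 -1 -120 -90 maxstep 5.04 grasp->0 0.91
20 -30 -1 -120 45 maxstep 5.58 grasp->0 2.56
30 45 -1 -90 -15 maxstep 0.43 grasp->0 0.84
30 45 -1 -60 0 maxstep 0.46 grasp->0 0.77
30 45 -1 -60 -15 maxstep 0.47 grasp->0 0.52
30 -45 1 -120 -90 maxstep 0.5 grasp->0 0.91
20 -45 1 -120 -90 maxstep 0.53 grasp->0 1.01
40 -45 1 -120 -90 maxstep 0.54 grasp->0 0.78
30 45 -1 -150 60 maxstep 0.56 grasp->0 1.2
30 45 1 -150 60 maxstep 0.56 grasp->0 1.05
20 45 -1 -60 30 maxstep 0.57 grasp->0 1.13
20 -30 1 -90 -75 maxstep 0.58 grasp->0 1.0
20 -45 1 -90 -60 maxstep 0.58 grasp->0 0.69
20 -30 1 -120 -90 maxstep 0.6 grasp->0 1.19
20 -45 1 -120 -75 maxstep 0.6 grasp->0 0.88
30 45 -1 -60 15 maxstep 0.62 grasp->0 0.85
40 -30 1 -120 -90 maxstep 0.64 grasp->0 0.76
40 -45 1 -120 -75 maxstep 0.64 grasp->0 0.63
30 45 -1 -60 30 maxstep 0.65 grasp->0 0.81
30 45 -1 -150 15 maxstep 0.68 grasp->0 0.73
20 -30 1 -90 -60 maxstep 0.69 grasp->0 0.75
20 -45 1 -90 -45 maxstep 0.69
[... 414 characters left out ...]
5 -1 -120 30 maxstep 0.75 grasp->0 0.8
30 45 -1 -150 0 maxstep 0.75 grasp->0 0.89
30 45 1 -120 30 maxstep 0.75 grasp->0 0.89
30 45 1 -120 15 maxstep 0.76 grasp->0 0.84
30 45 1 -150 15 maxstep 0.76 grasp->0 0.86
20 -30 1 -120 -75 maxstep 0.78 grasp->0 1.01
20 -45 1 -120 -60 maxstep 0.78 grasp->0 0.7
40 -30 1 -120 -75 maxstep 0.78 grasp->0 0.59
40 -45 1 -120 -60 maxstep 0.78 grasp->0 0.46
20 -30 1 -90 -45 maxstep 0.8 grasp->0 0.48
20 -45 1 -90 -30 maxstep 0.8 grasp->0 0.2
40 -30 1 -120 60 maxstep 4.44 grasp->0 2.55Traceback (most recent call last):
  File "s.py", line 16, in <module>
    qq=env.ik(*pour(R,psi,beta,th,lip+[0,0,(th<20)*30]))
ValueError: time passes only in moves, steps and waits
```

```bash
python3 - <<'E'
from h import *
np.set_printoptions(precision=2,suppress=True)
R=Rg(45,30,-1); p=CUP+[0,0,HZ]+R[:,2]*OFF
pre=p-R[:,2]*100+[0,0,110]
for x in(pre,p-R[:,2]*90,p,p+[0,0,140]): print(x.round(0),env.ik(x,R))
b=np.radians(-60); lip=np.array([*TUB[:2],148.])-18*np.array([np.cos(b),np.sin(b),0])
for th in range(0,136,15): 
    x,Q=pour(R,-15,-60,th,lip); print(th,x.round(0),env.ik(x,Q))
env.goto(pre,R); print(env.get_clock(),env.get_ee_pos())
d=env.read_camera("wrist"); np.savez("w0.npz",**d); cv2.imwrite("pics/w0.png",d["frame"][...,::-1])
P=cloud(d); print(d["pose"])
for k,c,lo,hi,r in(("cup",CUP,88,99,50),("lid",[455,-6],33,45,30),("tub",TUB,115,126,75)):
    m=(np.hypot(P[...,0]-c[0],P[...,1]-c[1])<r)&(P[...,2]>lo)&(P[...,2]<hi); q=P[m]
    if len(q)>5: print(k,len(q),np.round(circ(q[:,:2]),1),"mid",((q.max(0)+q.min(0))/2).round(1),"ext",np.ptp(q,0).round(1))
E
```

```text
[585. -23. 217.] [-0.08  0.07  0.63  2.18 -1.3   1.11  0.54]
[591. -17. 102.] [ 0.23  0.31  0.3   2.22 -1.5   1.07  0.85]
[646.  38.  57.] [ 0.75  0.47 -0.44  2.15 -1.52  0.74  0.91]
[646.  38. 197.] [-0.64  0.28  1.09  2.15 -1.55  1.14  0.57]
0 [ 534. -199.  110.] [ 0.25  0.35  0.68  2.23 -1.49  1.24  0.86]
15 [ 529. -191.  120.] [ 0.27  0.41  0.68  2.14 -1.4   1.39  0.59]
30 [ 526. -186.  132.] [ 0.3   0.49  0.68  2.05 -1.37  1.55  0.35]
45 [ 525. -184.  145.] [ 0.12  0.74  0.97  1.98 -1.5   1.9   0.17]
60 [ 526. -184.  158.] [ 0.33  0.7   0.71  1.9  -1.41  1.89 -0.07]
75 [ 528. -188.  170.] [ 0.45  0.74  0.57  1.84 -1.41  1.97 -0.3 ]
90 [ 531. -194.  182.] [ 0.67  0.76  0.31  1.79 -1.37  1.95 -0.54]
105 [ 536. -203.  190.] [ 0.67  0.84  0.31  1.76 -1.45  2.05 -0.75]
120 [ 542. -213.  196.] [ 0.82  0.87  0.12  1.75 -1.46  2.02 -0.98]
135 [ 549. -225.  199.] [ 0.98  0.92 -0.07  1.76 -1.47  1.96 -1.21]
2.5833 [585.34 -21.49 216.76]
[[  0.71  -0.53   0.46 528.42]
 [ -0.71  -0.53   0.46 -79.24]
 [  0.    -0.66  -0.75 360.67]
 [  0.     0.     0.     1.  ]]
cup 932 [633.   21.7  31.7] mid [633.5  22.1  92.6] ext [66.6 66.2  9.1]
```

View pics/w0.png

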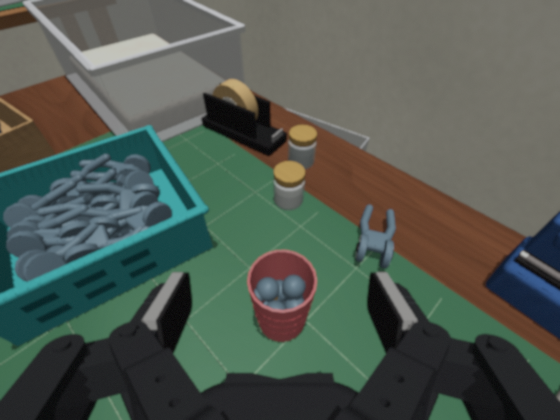

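The wrist view shows the cup rim at (282,275) between the fingers with the knobs inside. The wrist fit of (633,21.7) lies between the two fixed cameras, so I take (632.5,22.5). Grasping now.

```bash
sed -i 's/^CUP=.*/CUP=np.array([632.7,22.3,0]); TUB=np.array([543.,-255.5,0]); HZ=68.; OFF=22.7/' h.py
python3 - <<'E'
from h import *
np.set_printoptions(precision=2,suppress=True)
R=Rg(45,30,-1); p=CUP+[0,0,HZ]+R[:,2]*OFF
env.line_to(p-R[:,2]*75,R,velocity=150)
print(env.line_to(p,R,velocity=80,stop_force=6),env.get_ee_pos(),p,env.get_joint_pos(),env.get_clock())
env.move_gripper(50,force=45); print(env.get_finger_gap(),env.get_finger_force(),env.get_clock(),env.get_contact_force())
d=env.read_camera("wrist"); cv2.imwrite("pics/w1.png",d["frame"][...,::-1])
E
```

```text
False [646.6   35.75  56.73] [646.6   36.2   56.65] [ 0.65  0.46 -0.32  2.15 -1.55  0.79  0.92] 4.8333
62.7409488559337 48.958550270476536 5.175 [-0.78 -0.32  1.44]
```

View pics/w1.png

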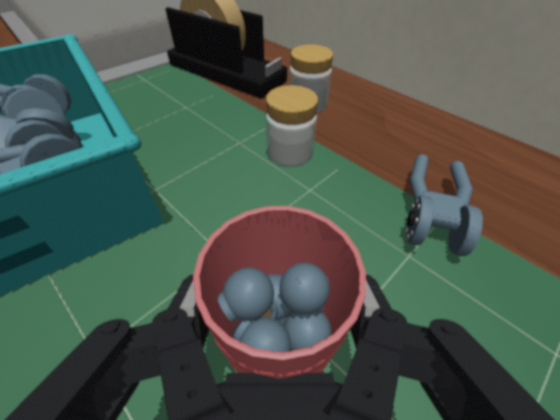

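Wrist view: the cup is centred between the pads (rim at (280,290)), and the 62.7 mm gap matches the cup diameter. Next I'll lift it and check the pour chain with a higher lip at small tilts, so the cup wall clears the tub.

```bash
cat >> h.py <<'E'
THS=np.array([0,20,35,45,60,75,90,105,120,130]); LZ=[240,218,200,190,174,162,154,150,150,150]
def pose(R,psi,beta,th,back=18):
    b=np.radians(beta); lip=np.array([*(TUB[:2]-back*np.array([np.cos(b),np.sin(b)])),np.interp(th,THS,LZ)]); return pour(R,psi,beta,th,lip)
LO=np.array([-2.86,-.3,-1.38,.06,-1.56,.09,-2.69]); HI=np.array([2.86,2.09,1.24,2.45,4.7,2.05,2.69])
E
python3 - <<'E'
from h import *
import time
np.set_printoptions(precision=2,suppress=True)
R=Rg(45,30,-1); p=env.get_ee_pos()
env.line_to(np.array(p)+[0,0,165],velocity=120)
print(env.get_ee_pos(),env.get_finger_gap(),env.get_joint_pos(),env.get_contact_force(),env.get_clock())
res=[];t=time.time()
for beta in(-30,-45,-60,-75,-90,-105,-120):
  for psi in range(-75,46,15):
    Q=[]
    for th in(130,0,90,45):
      q=env.ik(*pose(R,psi,beta,th))
      if q is None: break
      Q.append(q)
    else:
      Q=np.array(Q)[[1,3,2,0]]; res.append((np.abs(np.diff(Q,axis=0)).max(),beta,psi,np.abs(Q[0]-env.get_joint_pos()).max(),np.minimum(Q-LO,HI-Q).min(0).round(2)))
    if time.time()-t>200: break
for r in sorted(res,key=lambda r:r[0])[:22]: print(*r[:1],*r[1:])
print(time.time()-t,env.get_clock())
E
```

```text
[646.33  36.3  221.  ] 62.519007118618035 [ 0.64  0.14 -0.31  2.09 -1.32  0.9   0.45] [-0.42 -0.05 -2.4 ] 6.75
0.4004073721175872 -75 15 0.5712154618250364 [1.31 0.55 0.55 0.52 0.12 0.13 2.02]
0.4861964860228044 -75 30 0.7399723885586494 [1.46 0.46 0.55 0.6  0.06 0.03 1.97]
0.49862223395772926 -75 0 0.3884951867641092 [1.42 0.57 0.74 0.47 0.01 0.1  2.07]
0.5116708616443872 -75 45 0.8982889033560905 [1.46 0.2  0.36 0.72 0.22 0.02 1.92]
0.5294894151555489 -60 30 0.7512819498019793 [1.51 0.74 0.74 0.61 0.07 0.01 1.96]
0.5301558832681654 -105 15 0.5527902733724562 [1.6  0.23 0.36 0.7  0.09 0.04 1.9 ]
0.5419777384977154 -60 0 0.40699300313777076 [1.74 0.56 1.12 0.46 0.07 0.12 1.73]
0.5429002669835828 -90 -30 0.24022350073875054 [1.17 0.29 0.56 0.16 0.01 0.7  2.17]
0.5516811678719069 -90 45 0.8954846459697118 [1.59 0.04 0.17 0.9  0.32 0.06 1.94]
0.5627649765176161 -75 -15 0.2779039328544438 [1.37 0.42 0.75 0.3  0.07 0.25 1.91]
0.5747636499195956 -75 -30 0.25783547342802116 [1.74 0.27 1.18 0.14 0.01 0.28 1.68]
0.5799291483730097 -60 15 0.5862994937819243 [1.62 0.69 0.93 0.6  0.04 0.15 1.93]
0.6297515280183763 -60 -15 0.29539261602122724 [1.91 0.42 1.27 0.29 0.1  0.07 1.55]
0.6405873311680315 -105 30 0.730219838748171 [1.64 0.07 0.17 0.89 0.29 0.01 1.81]
0.6515176943904206 -105 0 0.36221361137676833 [1.38 0.16 0.35 0.51 0.02 0.15 1.99]
0.6556832819946602 -90 30 0.7327304408013996 [1.52 0.21 0.36 0.73 0.15 0.04 1.99]
0.675319140110378 -45 0 0.42711324904357995 [1.79 0.56 1.12 0.46 0.36 0.06 1.38]
0.6801992232546141 -60 45 0.9057424656056544 [1.44 0.48 0.55 0.65 0.16 0.09 1.9 ]
0.6871914047238745 -90 15 0.5597203900607411 [1.28 0.16 0.35 0.58 0.08 0.02 2.04]
0.6895797262587912 -120 -15 0.23970681840327002 [1.36 0.19 0.36 0.36 0.01 0.18 1.87]
0.732487440978755 -45 15 0.6037445255611561 [1.68 0.69 0.94 0.64 0.21 0.02 1.56]
0.7343710969491675 -105 -15 0.2490477658364494 [1.12 0.1  0.35 0.34 0.02 0.55 2.1 ]
4.359687328338623 6.75
```

```bash
cat > pour.py <<'E'
from h import *
import sys
np.set_printoptions(precision=2,suppress=True)
R=Rg(45,30,-1); B,S=-75,-15
def go(ths,v):
    for th in ths:
        x,Q=pose(R,S,B,th)
        env.line_to(x,Q,velocity=v)
        print(th,env.get_clock(),np.linalg.norm(np.array(env.get_ee_pos())-x).round(1),np.array(env.get_joint_pos()),np.array(env.get_contact_force()))
E
python3 - <<'E'
from pour import *
go([0],130)
go([20,35],50)
for th in(45,60,90,110,120,130): print(th,env.ik(*pose(R,S,B,th)))
d=env.read_camera("side"); cv2.imwrite("pics/s1.png",d["frame"][...,::-1])
E
```

```text
0 8.85 0.8 [ 0.91  0.12 -0.07  2.15 -1.26  1.09  0.57] [ 0.87 -0.59 -1.17]
20 9.35 0.3 [ 0.94  0.28 -0.06  2.08 -1.26  1.28  0.37] [-0.14 -0.52 -2.54]
35 9.7583 0.3 [ 0.96  0.4  -0.06  2.03 -1.29  1.41  0.24] [-0.05 -0.32 -1.8 ]
45 [ 0.97  0.48 -0.06  2.   -1.31  1.49  0.14]
60 [ 0.99  0.59 -0.07  1.97 -1.35  1.6   0.  ]
90 [ 1.01  0.79 -0.09  1.93 -1.48  1.79 -0.31]
110 [ 1.15  0.9  -0.26  1.94 -1.53  1.79 -0.54]
120 [ 1.32  0.98 -0.44  1.96 -1.5   1.69 -0.66]
130 [ 1.49  1.1  -0.63  1.98 -1.45  1.56 -0.78]
```

View pics/s1.png

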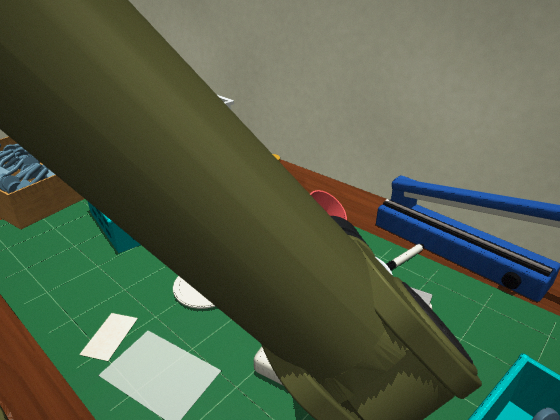

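The side view is mostly blocked by the arm; the tilted cup mouth shows at (330,205). I'll check the tool elevation along the rest of the pour, then take a wrist view at 55°.

```bash
python3 - <<'E'
from pour import *
for th in(0,45,60,90,110,130):
    x,Q=pose(R,S,B,th); print(th,x.round(0),"z axis",Q[:,2], "body front",(x-Q[:,2]*(18.7+54)).round(0),"120 behind that",(x-Q[:,2]*190).round(0))
go([45,55],40)
d=env.read_camera("wrist"); cv2.imwrite("pics/w2.png",d["frame"][...,::-1])
E
```

```text
0 [ 547. -196.  202.] z axis [ 0.75  0.43 -0.5 ] body front [ 492. -227.  238.] 120 behind that [ 404. -278.  297.]
45 [ 543. -181.  190.] z axis [ 0.68  0.71 -0.2 ] body front [ 493. -232.  204.] 120 behind that [ 414. -316.  227.]
60 [ 543. -182.  188.] z axis [ 0.67  0.74 -0.06] body front [ 495. -236.  192.] 120 behind that [ 416. -324.  199.]
90 [ 547. -196.  193.] z axis [0.68 0.7  0.22] body front [ 497. -247.  176.] 120 behind that [ 418. -329.  150.]
110 [ 551. -211.  199.] z axis [0.71 0.6  0.38] body front [ 499. -254.  172.] 120 behind that [ 417. -324.  127.]
130 [ 555. -229.  204.] z axis [0.75 0.45 0.49] body front [ 501. -261.  168.] 120 behind that [ 414. -314.  111.]
45 10.1333 0.2 [ 0.97  0.47 -0.06  2.   -1.31  1.49  0.14] [-0.28  0.67 -2.23]
55 10.4583 0.1 [ 0.99  0.55 -0.07  1.98 -1.33  1.56  0.05] [ 0.03 -0.16 -1.7 ]
```

View pics/w2.png

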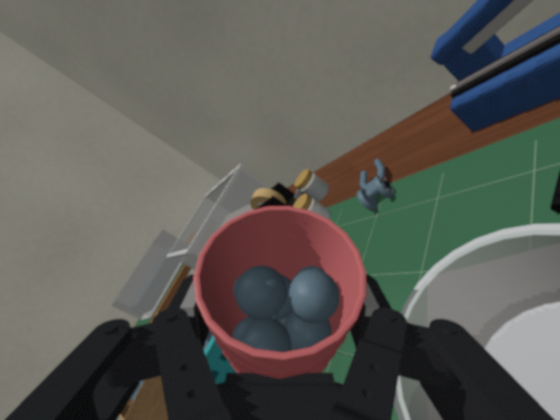

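Wrist view: the cup is held firmly with all the knobs still inside (around (290,300)), and the tub rim is at lower right. With this pour direction the tool would end up pointing upward, putting the gripper body low over the tub and scale. I'll return upright and search for a direction where the gripper stays above the cup.

```bash
python3 - <<'E'
from pour import *
import time
go([30,0],70)
res=[];t0=time.time(); q0=np.array(env.get_joint_pos())
for beta in range(-180,180,15):
  for psi in range(-180,180,15):
    Q=[];mn=1e3
    for th in(120,90,0,45):
      x,M=pose(R,psi,beta,th); t=M[:,2]
      if th: mn=min(mn,(x-t*72.7)[2]-43*np.hypot(t[0],t[1])-130,(x-t*200)[2]-60-110)
      if mn<0: break
      q=env.ik(x,M)
      if q is None: break
      Q.append(q)
    else:
      Q=np.array(Q)[[2,3,1,0]]; res.append((np.abs(np.diff(Q,axis=0)).max(),beta,psi,(beta-45-psi+180)%360-180,mn.round(0),np.abs(Q[0]-q0).max(),np.minimum(Q-LO,HI-Q).min(0).round(2)))
  if time.time()-t0>200: print("cut",beta);break
res.sort(key=lambda r:r[0]); print(len(res))
for r in res[:25]: print(*r)
E
```

```text
30 11.0917 0.8 [ 0.95  0.36 -0.05  2.05 -1.28  1.37  0.28] [ 0.57  0.35 -1.27]
0 11.7667 0.8 [ 0.91  0.12 -0.07  2.15 -1.26  1.09  0.57] [ 0.07  0.35 -2.87]
85
0.5841503656044285 75 60 -30 43.0 1.1396935089766718 [1.81 0.91 0.75 0.95 1.31 0.01 2.01]
0.6823762728603556 90 60 -15 48.0 1.1848933842242424 [ 1.83  0.68  0.75  0.71  1.31 -0.    2.03]
0.7055335364159043 75 45 -15 48.0 0.9515341745045396 [2.   0.75 0.9  0.89 0.9  0.11 1.9 ]
0.7079629118993485 60 30 -15 48.0 0.7272985662666498 [1.95 0.73 0.92 0.98 0.78 0.06 1.95]
0.7894462091875656 -60 -30 -75 13.0 0.21123808934224708 [1.93 0.26 1.25 0.13 0.13 0.17 1.48]
0.7936188125594483 -30 0 -75 13.0 0.26021656634842016 [1.7  0.57 0.75 0.47 0.5  0.04 1.15]
0.793763214094393 -45 -15 -75 13.0 0.04432456599458612 [1.92 0.41 1.28 0.29 0.33 0.02 1.41]
0.7993782363143275 105 60 0 50.0 1.2264014731578141 [1.79 0.46 0.54 0.37 1.42 0.   1.87]
0.8283622398064339 90 45 0 50.0 0.988552602071749 [2.01 0.53 0.62 0.53 0.89 0.1  1.92]
0.8464072666360845 45 0 0 50.0 0.3202577593935587 [1.88 0.5  0.73 0.61 0.52 0.01 1.68]
0.8653115607691461 75 30 0 50.0 0.
[... 636 characters left out ...]
13.0 1.1949029957838744 [1.15 0.79 0.19 0.83 0.43 0.   0.12]
1.0924744813891931 75 15 15 48.0 0.5693491749770743 [1.92 0.47 0.27 0.52 0.65 0.32 1.66]
1.1034272877217572 150 -180 -75 13.0 1.9063462473030062 [1.83 0.99 0.17 0.48 1.9  0.22 0.21]
1.1051285794063916 60 0 15 48.0 0.34666844087866044 [1.89 0.43 0.29 0.6  0.52 0.09 1.56]
1.2194829726947058 165 60 60 26.0 1.2296931388017625 [ 0.89  0.75  0.05  0.49  0.39 -0.    0.01]
1.2400916349979407 165 45 75 13.0 1.0175750887840322 [0.94 0.66 0.04 0.62 0.26 0.15 0.15]
1.2736426887983487 60 45 -30 43.0 0.9090845718315239 [1.99 0.88 0.18 1.17 0.91 0.12 1.88]
1.2842755303594173 165 165 -45 35.0 1.8173206091236511 [2.32 0.46 0.37 0.11 1.76 0.01 0.3 ]
```

```bash
sed -i 's/LZ=.*/LZ=[240,218,200,190,168,152,142,138,138,138]/' h.py; sed -i 's/B,S=.*/B,S=75,30/' pour.py
python3 - <<'E'
from pour import *
env.move_gripper(50,force=65); print(env.get_finger_gap())
go([0],110)
for th in(45,90,110,120,130): print(th,env.ik(*pose(R,S,B,th)))
go([20,35,50],50)
for th in(60,75,90,110,120,130): print(th,env.ik(*pose(R,S,B,th)))
d=env.read_camera("wrist"); a=d["frame"]; d=env.read_camera("top"); cv2.imwrite("pics/w3.png",np.hstack([cv2.resize(a,(400,300)),cv2.resize(d["frame"][100:400,200:560],(400,300))])[...,::-1])
E
```

```text
61.80917355255318
0 12.9583 0.6 [ 0.92  0.66 -0.06  1.39 -0.78  1.77  0.72] [-0.56  0.83 -1.61]
45 [ 0.58  0.34  0.06  1.56 -0.27  1.34  0.45]
90 [ 0.3   0.29 -0.13  1.75  0.6   1.22 -0.33]
110 [ 0.33  0.42 -0.37  1.77  0.98  1.46 -0.67]
120 [ 0.31  0.51 -0.44  1.76  1.12  1.6  -0.79]
130 [ 0.3   0.61 -0.49  1.75  1.26  1.77 -0.89]
20 13.4917 1.2 [ 0.8   0.51 -0.    1.45 -0.59  1.58  0.65] [-0.05 -0.37 -2.23]
35 13.9 1.1 [ 0.69  0.41  0.03  1.52 -0.41  1.43  0.55] [-0.37 -0.35 -2.56]
50 14.3083 1.5 [ 0.55  0.32  0.04  1.59 -0.19  1.3   0.39] [-1.02  0.04 -1.59]
60 [ 0.45  0.28  0.05  1.64 -0.01  1.22  0.24]
75 [ 0.29  0.26  0.06  1.71  0.27  1.16 -0.02]
90 [ 0.13  0.29  0.07  1.75  0.54  1.2  -0.29]
110 [-0.    0.39  0.02  1.78  0.86  1.36 -0.6 ]
120 [-0.05  0.46 -0.    1.78  0.98  1.47 -0.72]
130 [-0.1   0.55  0.01  1.77  1.07  1.57 -0.82]
```

View pics/w3.png

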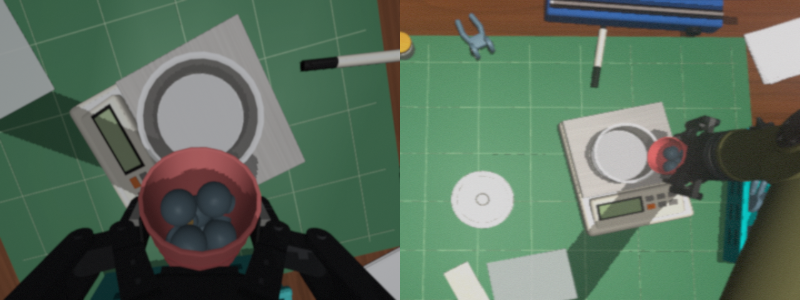

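The wrist view (left) shows the cup directly behind the tub mouth (mouth centre at about (200,115)) with a clear path. The top view (right) shows the cup beside the tub and the robot clear of everything. I'll refine the tub centre from the wrist depth and pour.

```bash
python3 - <<'E'
from pour import *
import h
d=env.read_camera("wrist"); P=cloud(d)
def fit(P):
    m=(np.hypot(P[...,0]-h.TUB[0],P[...,1]-h.TUB[1])<70)&(P[...,2]>114)&(P[...,2]<127)&(np.hypot(P[...,0]-h.TUB[0],P[...,1]-h.TUB[1])>44); q=P[m]
    m2=(np.hypot(P[...,0]-h.TUB[0],P[...,1]-h.TUB[1])<40)&(P[...,2]<70); return len(q),np.round(circ(q[:,:2]),1),np.median(q[:,2]).round(1),"floor z",np.median(P[m2][:,2]).round(1)
print(fit(P))
go([58,66,74,82,90,98,106,114,122,130],26)
env.pause(0.5)
w=env.read_camera("wrist")["frame"]; t=env.read_camera("top")["frame"]
cv2.imwrite("pics/w4.png",np.hstack([cv2.resize(w,(400,300)),cv2.resize(t[100:400,200:560],(400,300))])[...,::-1])
E
```

```text
(4849, array([ 543.3, -255.8,   53.9]), np.float64(120.8), 'floor z', np.float64(60.0))
58 14.8583 0.5 [ 0.47  0.29  0.05  1.63 -0.05  1.23  0.27] [-0.61  0.25 -1.88]
66 15.15 1.3 [0.39 0.27 0.05 1.67 0.09 1.19 0.14] [-0.54  0.73 -2.28]
74 15.4417 1.0 [ 0.31  0.26  0.05  1.7   0.25  1.17 -0.  ] [ 0.07 -0.23 -1.98]
82 15.7333 0.8 [ 0.22  0.27  0.05  1.73  0.4   1.17 -0.15] [-0.22 -0.25 -1.83]
90 16.025 0.8 [ 0.14  0.29  0.05  1.75  0.54  1.2  -0.29] [-0.96  0.2  -2.22]
98 16.325 0.5 [ 0.07  0.32  0.06  1.77  0.67  1.25 -0.42] [ 0.05  0.51 -0.49]
106 16.6333 0.6 [-0.    0.36  0.06  1.78  0.79  1.31 -0.54] [-0.21 -0.56 -0.87]
114 17.0 0.9 [-0.07  0.42  0.07  1.78  0.89  1.38 -0.64] [ 0.57 -0.23 -0.68]
122 17.3667 0.6 [-0.13  0.48  0.08  1.78  0.97  1.46 -0.73] [ 0.25 -0.61 -0.56]
130 17.7333 0.5 [-0.18  0.55  0.1   1.77  1.04  1.54 -0.8 ] [-0.99 -1.07  0.1 ]
```

View pics/w4.png

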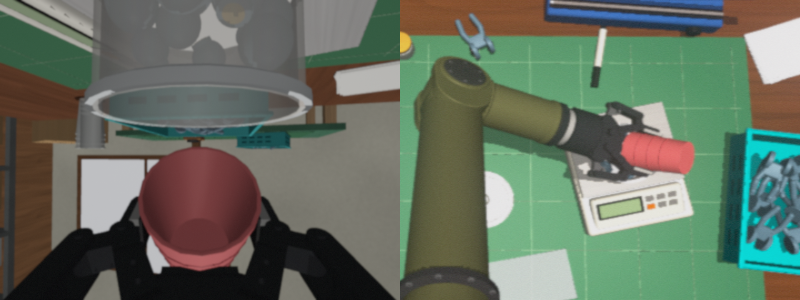

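The wrist view shows the cup empty, with the knobs visible inside the translucent tub above. The tub fit of (543.3,-255.8) matches. Now I'll put the cup back upright at its old, clear spot.

```bash
python3 - <<'E'
from pour import *
go([105,80,55,25,0],70)
p=CUP+[0,0,HZ]+R[:,2]*OFF
try: env.line_to(p+[0,0,120],R,velocity=170)
except env.IKError as e: print("ik",e); env.goto(p+[0,0,120],R)
print(env.get_clock(),env.get_joint_pos(),env.get_ee_pos()-p)
env.line_to(p+[0,0,12],velocity=130)
print(env.line_to(p+[0,0,-2],velocity=25,stop_force=4),np.array(env.get_ee_pos())-p,env.get_contact_force(),env.get_clock())
w=env.read_camera("side"); P=cloud(w); cv2.imwrite("pics/s5.png",cv2.resize(w["frame"][130:330,150:450],(750,500),interpolation=cv2.INTER_CUBIC)[...,::-1])
E
```

```text
105 18.9167 0.6 [ 0.01  0.36  0.06  1.78  0.78  1.31 -0.53] [ 0.07  0.38 -1.13]
80 19.5 2.9 [ 0.25  0.27  0.04  1.73  0.37  1.17 -0.12] [-0.23  0.05 -2.28]
55 20.0833 3.5 [ 0.5   0.3   0.04  1.62 -0.1   1.25  0.31] [ 0.5   0.47 -0.92]
25 20.7583 3.2 [ 0.76  0.47  0.01  1.47 -0.53  1.53  0.62] [ 1.09  0.29 -0.08]
0 21.3417 2.1 [ 0.91  0.66 -0.05  1.39 -0.79  1.77  0.72] [ 0.51 -0.51 -0.46]
23.5083 [ 0.61  0.21 -0.28  2.12 -1.38  0.87  0.57] [  0.21  -1.09 119.97]
True [0.22 0.14 0.42] [ 0.83 -0.07  2.76] 24.9833
```

View pics/s5.png

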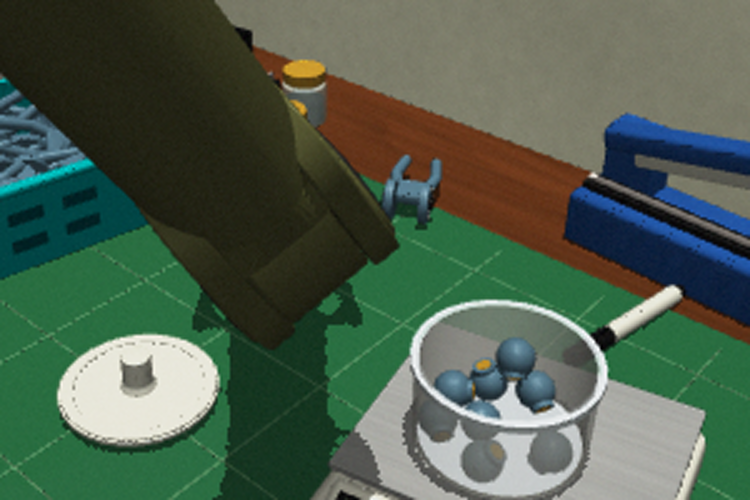

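All eight knobs are visible in the tub, at about (516,357), (490,382), (453,388), (536,390), (437,418), (481,420), (483,460) and (550,452). The cup touched down at the expected height. I'll release it and look at the lid from above with the wrist camera.

```bash
cat >> h.py <<'E'
def Rd(yaw):
    y=np.radians(yaw); x=np.array([np.cos(y),np.sin(y),0]); z=np.array([0,0,-1.]); return np.c_[x,np.cross(z,x),z]
E
python3 - <<'E'
from pour import *
env.move_gripper(85); 
x=np.array(env.get_ee_pos()); env.line_to(x-R[:,2]*85,velocity=120); env.line_to(x-R[:,2]*85+[0,0,90],velocity=200)
print(env.get_clock(),env.get_joint_pos())
L=np.array([454.,-8.5,0]); T=np.array([543.3,-255.8,0]); best=None
for yaw in range(-180,180,30):
    qs=[env.ik(p,Rd(yaw)) for p in(L+[0,0,150],L+[0,0,12],T+[0,0,128],T+[0,0,210])]
    if all(q is not None for q in qs):
        Q=np.array(qs); m=np.minimum(Q-LO,HI-Q).min(); c=np.abs(Q[0]-env.get_joint_pos()).max()
        print(yaw,m.round(2),c.round(2),np.abs(np.diff(Q,axis=0)).max().round(2))
        if m>.08 and (best is None or c<best[0]): best=(c,yaw)
yaw=best[1]; print("yaw",yaw); open("yaw","w").write(str(yaw))
env.goto(L+[-40,0,160],Rd(yaw))
for nm in("wrist","top"):
    d=env.read_camera(nm); P=cloud(d); np.savez(nm+"L.npz",**d)
    for k,c,lo,hi,r0,r in(("grip",L,36,43,0,25),("disc",L,6,16,20,75),("tub",T,114,127,44,75),("cup",CUP,88,99,0,50)):
        rr=np.hypot(P[...,0]-c[0],P[...,1]-c[1]); m=(rr<r)&(rr>r0)&(P[...,2]>lo)&(P[...,2]<hi); q=P[m]
        if len(q)>5: print(nm,k,len(q),np.round(circ(q[:,:2]),1),"mid",((q.max(0)+q.min(0))/2).round(1),"ext",np.ptp(q,0).round(1),"mean",q.mean(0).round(1))
print(env.get_clock(),env.get_ee_pos())
cv2.imwrite("pics/wL.png",env.read_camera("wrist")["frame"][...,::-1])
E
```

```text
26.85 [ 0.79  0.15 -0.3   2.17 -1.29  1.    0.58]
-180 0.28 1.28 0.44
-150 0.28 1.49 0.44
-120 0.07 1.9 2.19
-60 0.06 3.21 2.08
-30 0.16 2.69 2.11
0 0.18 2.16 0.82
30 0.29 1.65 0.56
60 0.28 1.28 0.49
90 0.28 1.28 0.46
120 0.28 1.28 0.45
150 0.28 1.28 0.44
yaw 60
wrist grip 470 [454.8  -7.4   7.6] mid [454.8  -7.8  38.8] ext [21.4 21.1  5.1] mean [454.9  -7.3  38.8]
wrist disc 10340 [455.1  -7.1  43.7] mid [454.7  -7.9  11.5] ext [117.2 117.4   6.2] mean [456.5  -4.9  11.4]
wrist tub 283 [ 537.2 -201.7    5.3] mid [ 537.8 -201.3  118.1] ext [18.4  9.1  8. ] mean [ 536.7 -200.2  119.1]
wrist cup 942 [630.9  22.7  30.4] mid [608.   19.1  92.5] ext [17.6 49.   9.1] mean [603.7  21.5  92.8]
top grip 33 [460.4  -4.3   5. ] mid [461.1  -3.8  39.1] ext [ 8.1 16.2  5.8] mean [460.8  -4.5  38.8]
top disc 823 [477.8  -1.3  30.7] mid [483.2  -5.7  11. ] ext [ 64.  112.9   9.9] mean [486.6   3.7  11.3]
top tub 617 [ 543.5 -252.2   54.4] mid [ 544.2 -252.3  119.9] ext [113.  113.7  11.6] mean [ 544.3 -255.6  120.2]
top cup 164 [633.1  26.1  31.8] mid [633.4  25.8  93.4] ext [66.6 65.3 10.9] mean [637.1  26.8  94.3]
28.0583 [413.36  -8.87 158.93]
```

View pics/wL.png

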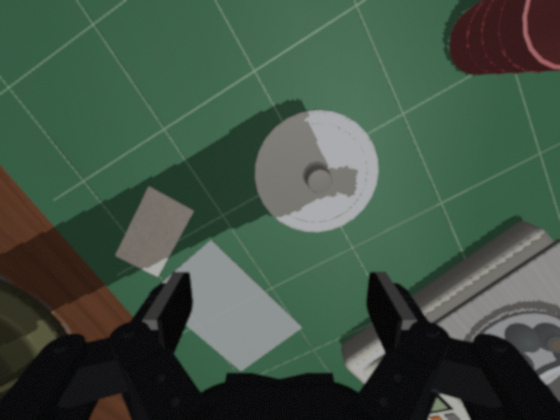

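Wrist view: the lid grip is at (319,180) on the bench, the cup stands upright at upper right and the tub is at lower right. The grip and disc fits agree at about (454.9,-7.6). The top camera shows the tub hasn't moved. I'll pick up the lid and bring it over the tub.

```bash
python3 - <<'E'
from pour import *
Y=Rd(int(open("yaw").read())); L=np.array([454.9,-7.6,0]); T=np.array([543.3,-255.8,0])
env.move_gripper(48)
env.line_to(L+[0,0,60],Y,velocity=120)
print(env.line_to(L+[0,0,13],Y,velocity=50,stop_force=5),np.array(env.get_ee_pos())-L)
env.move_gripper(10,force=40); print(env.get_finger_gap(),env.get_finger_force(),env.get_ee_pos())
z0=env.get_ee_pos()[2]
env.line_to(L+[0,0,185],Y,velocity=150); print(env.get_finger_gap(),env.get_contact_force())
env.line_to(T+[0,0,z0+150],Y,velocity=150)
env.line_to(T+[0,0,z0+130],Y,velocity=40); env.pause(.3)
print(z0,np.array(env.get_ee_pos())-T,env.get_clock(),env.get_contact_force())
out=[]
for nm in("wrist","side"):
    d=env.read_camera(nm); P=cloud(d); np.savez(nm+"M.npz",**d); out.append(cv2.resize(d["frame"] if nm=="wrist" else d["frame"][200:350,250:450],(400,300)))
    for k,lo,hi,r0,r in(("disc",133,147,20,75),("tub",112,125,44,62)):
        rr=np.hypot(P[...,0]-T[0],P[...,1]-T[1]); m=(rr<r)&(rr>r0)&(P[...,2]>lo)&(P[...,2]<hi); q=P[m]
        if len(q)>5: print(nm,k,len(q),np.round(circ(q[:,:2]),1),"mid",((q.max(0)+q.min(0))/2).round(1),"ext",np.ptp(q,0).round(1))
cv2.imwrite("pics/M.png",np.hstack(out)[...,::-1])
E
```

```text
False [ 0.3   0.01 13.26]
20.44921764464974 39.20429348945618 [455.33  -7.69  13.43]
20.69908110677471 [ 0.42 -0.4  -0.14]
13.43180991366768 [  0.16  -0.07 143.67] 35.2167 [-0.35 -0.06 -0.38]
wrist disc 23121 [ 544.7 -254.5   44. ] mid [ 544.3 -255.7  140.9] ext [116.3 116.2   7.9]
wrist tub 519 [ 542.7 -257.    57.9] mid [ 564.3 -216.9  119.2] ext [65.  36.7  7.3]
side disc 2526 [ 538.7 -260.8   44.2] mid [ 540.7 -259.3  141.1] ext [116.1 117.   10.5]
side tub 525 [ 540.7 -258.6   54.9] mid [ 524.7 -263.   117.5] ext [ 82.5 105.5  11. ]
```

View pics/M.png

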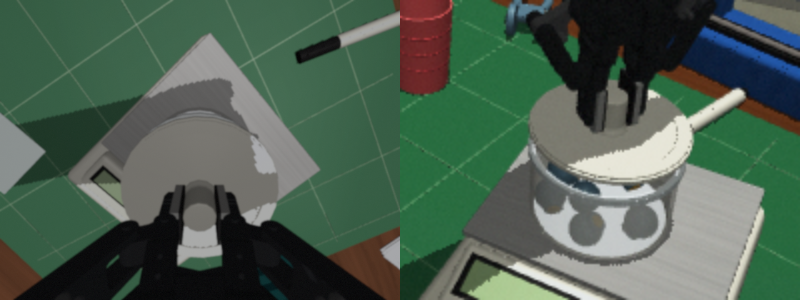

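The lid is level and centred over the tub within 1–2 mm (disc (544.3,-255.7), tub (543.3,-255.8)), and the cup stands upright at left. Lowering the lid.

```bash
python3 - <<'E'
from pour import *
Y=Rd(int(open("yaw").read())); T=np.array([543.0,-255.8,0]); z0=13.43
print(env.line_to(T+[0,0,z0+112.5],Y,velocity=20,stop_force=6),np.array(env.get_ee_pos())-T-[0,0,z0],env.get_contact_force(),env.get_clock())
d=env.read_camera("side"); P=cloud(d)
rr=np.hypot(P[...,0]-T[0],P[...,1]-T[1]+3); q=P[(rr<55)&(rr>20)&(P[...,2]>112)&(P[...,2]<140)]
c=np.linalg.lstsq(np.c_[q[:,:2]-q[:,:2].mean(0),np.ones(len(q))],q[:,2],rcond=None)[0]; print(len(q),"plane slope",c[:2],"z",c[2])
E
```

```text
True [ -0.19   0.07 114.13] [-0.84  0.21  3.73] 36.0667
1979 plane slope [0. 0.] z 125.2959505753401
```

The lid is seated: its origin is at 114.1 mm (114 expected) and the disc top is at 125 mm and level. I'll release it and verify.

```bash
python3 - <<'E'
from pour import *
env.move_gripper(48); x=np.array(env.get_ee_pos())
env.line_to(x+[0,0,60],velocity=80); env.line_to(x+[-60,60,200],velocity=200)
env.goto(np.array([430,300,300.]),Rd(int(open("yaw").read())))
env.pause(.3); print(env.get_clock(),env.get_ee_pos(),env.get_qvel().max() if hasattr(env.get_qvel(),'max') else env.get_qvel())
o=[]
for nm in("side","top"):
    d=env.read_camera(nm); P=cloud(d); o.append(cv2.resize(d["frame"],(400,300)))
    rr=np.hypot(P[...,0]-543,P[...,1]+255.8); q=P[(rr<50)&(rr>20)&(P[...,2]>112)&(P[...,2]<135)]
    c=np.linalg.lstsq(np.c_[q[:,:2]-q[:,:2].mean(0),np.ones(len(q))],q[:,2],rcond=None)[0]; print(nm,len(q),c)
    print("disc",[np.round(circ(P[(rr<75)&(P[...,2]>118)&(P[...,2]<130)][:,:2]),1)])
cv2.imwrite("pics/fin.png",np.hstack(o)[...,::-1])
E
```

```text
40.4583 [430.32 299.56 299.96] 0.001279128082519033
side 1853 [  0.     0.   124.93]
disc [array([ 538.8, -260.2,   43.3])]
top 1838 [  0.    -0.   125.01]
disc [array([ 543.2, -253.1,   42.5])]
```

View pics/fin.png

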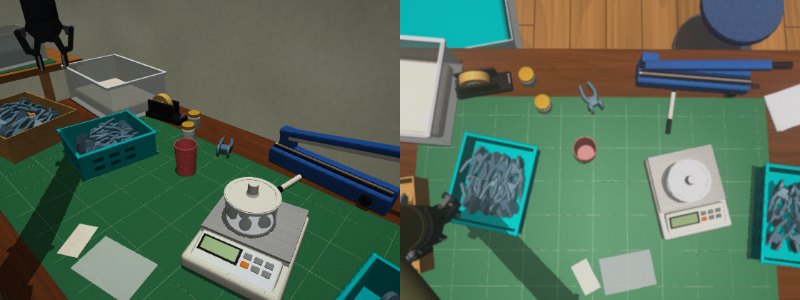

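The final views show the lid level on the tub on the pan (side (253,190), top (689,180)), the empty cup upright at (585,150) and everything else in place. Handing in.

```bash
python3 -c "
from workcell import env
print(env.sign_off())"
```

```text
the job is handed in; nothing more can be done
None
```

The job is handed in at about 40 s of the 69 s limit: all eight knobs are in the tub with none spilled, the empty cup stands upright at its old spot, and the lid is fully down and level with the tub still on the pan.

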